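# Clear and connect the push-fit air pipe

### The job

Connect the pipe with the orange stub to the air coupler: first take the short wood offcut out of its channel and lay it flat on the bare table, then push the pipe along its channel fully home into the socket so that the catch locks it, and then give the pipe a firm tug straight back to check that the catch bites and holds. Leave it locked, leave the blue pipe unconnected where it is, and do not disturb the other things lying about.

Things in the scene. Friction and masses are not known exactly. Their poses are not given: they have to be found in the camera images.
- coupler: Twin push-fit air coupler fixed to the table: grey base plate 10 mm thick (own x -190 to +167 mm, y -71 to +71). Two open channels along its x, centred at y = +45 and -45 mm, each ending at the +x end in a black socket. Origin on the table top. Channel floor 10 mm above the table, 35 mm wide between rails 8 mm thick, tops 20 mm above the table, from x = -190 to +85 mm.
- coupler_mouth_left (a point): Mouth (36 mm hole) of the socket on the coupler's +y side, centre, 85 mm from the coupler's origin along its x, 26.5 mm above the table. Axes as the coupler's, +x into the socket. End stop 55 mm inside. Socket 56 mm high, with a brass catch on top to 65 mm.
- coupler_mouth_right (a point): The same for the socket on the coupler's -y side.
- catch_left (a joint): Lift (m) of the brass sprung catch of the +y side socket: 0 down, about 0.005 while a pipe's nose passes under it (6 to 20 N of push, over the last 30 mm). It drops home when the tip is 6 mm short of the end stop. A locked pipe can be drawn back about 6 mm from the end stop until the catch bites; 5 to 15 N is a fair tug.
- catch_right (a joint): The same for the socket on the coupler's -y side.
- orange_pipe_nose (a point): Tip of the orange pipe's nose, on its axis. A loose aluminium tube, 150 mm long in all, 33 mm diameter, about 0.3 kg, lying in one of the channels; own +x towards the nose and socket. The nose is a 13 mm cone; dark groove 21 to 36 mm behind the tip. The last 34 mm are a black elbow block with an orange stub.
- orange_pipe_tail (a point): Centre of the flat rear face of the orange pipe's elbow block (33 wide, 34 high, 34 mm long), 150 mm behind the tip, 16.5 mm above the pipe's underside. The orange stub, 26 mm diameter (31 at its rim), stands on the block up to 84 mm above the table, axis 17 mm ahead of this face. Fully home, 61 mm of bare tube remain between socket and block.
- orange_pipe: The orange pipe; origin on its underside, 75 mm behind the nose tip, +x towards the nose.
- blue_pipe_tail (a point): The same point of the blue pipe, identical but for its blue stub, lying in the other channel. To be left alone.
- offcut_mid (a point): Centre of a short wood offcut, 45 x 85 x 18 mm (long side along its own y), about 43 g, lying on the rails of the orange pipe's channel between its nose and the socket.
- offcut: The short wood offcut; origin at the centre of its underside.
- test_block_mid (a point): Centre (half-way up) of the laminated test block with a grey top, 60 x 60 x 40 mm. A bystander, to be left alone.
- sanding_mid (a point): Centre (half-way up) of the wooden sanding block, 60 x 110 x 32 mm (long side along its own y). A bystander, to be left alone.
- red_pliers_mid (a point): Centre (half-way up) of the red-handled pliers lying flat, 56 x 176 x 13 mm (long side along y); unlisted nuts, a flange and a spanner lie fixed along the table's far edge, beyond x = 0.70 m. A bystander, to be left alone.
- long_offcut_mid (a point): Centre (half-way up) of the long wood offcut, 120 x 50 x 22 mm (long side along x). A bystander, to be left alone.
- knife_mid (a point): Centre (half-way up) of the orange snap-off cutter lying flat, 21 x 167 x 18 mm (long side along y). A bystander, to be left alone.
- red_marker_mid (a point): Centre (half-way up) of the red marker, 12 x 130 x 12 mm (long side along y), lying on the coupler's base plate between the two channels. A bystander, to be left alone.
Not all that is in view belongs to the job. What is shaped like the offcut but grey or pink is not meant.

How it is judged (in metres and radians):
On the way, in this order (a step that is already met when the one before it is completed fails the run):
1. the offcut lies flat on the table, off the coupler (height (world z) of offcut_mid below 0.014 m and angle between offcut_mid's own z axis and vertical below 0.1 rad), for 0.2 s.
2. the orange pipe is fully home against the end stop (nose within 2.5 mm of it) (x of orange_pipe_nose in the frame of coupler between 0.1375 and 0.145 m), for 0.2 s.
3. the pipe is tugged back with at least 3 N against the catch, 3 to 9 mm back from the end stop, and holds (x of orange_pipe_nose in the frame of coupler between 0.131 and 0.137 m and contact force between the fingers and orange_pipe above 3 N), for 0.1 s.
At the end, for the whole second after the job is handed in: The orange pipe is locked in its socket (nose no more than 9 mm short of the end stop, both catches down within 2 mm) and at rest; the offcut lies flat on the table top, off the coupler, at rest (all of step 1 and x of orange_pipe_nose in the frame of coupler between 0.131 and 0.142 m and linear speed of each of orange_pipe, offcut below 0.02 m/s and value of joint each of catch_left, catch_right below 0.002 m); the robot touches nothing.
It fails at once if the blue pipe is shifted by more than 10 mm (distance of blue_pipe_tail from where it was at the start of the episode above 0.01 m).
It fails at once if a bystander (test block, sanding block, pliers, long offcut, cutter, red marker) is shifted by more than 20 mm (distance of any of test_block_mid, sanding_mid, red_pliers_mid, long_offcut_mid, knife_mid, red_marker_mid from where it was at the start of the episode above 0.02 m).
It also fails if it takes over 61 s, if anything falls off the work surface, if the arm or the gripper's body presses on something with over 40 N, if the wrist force passes 120 N, or if a joint passes its speed limit or range.

### The arm

A 6-joint arm with a two-finger parallel gripper is mounted at the origin on the work surface; the furniture and walls round the work are solid. World frame = base frame: x ahead of the robot, y to its left, z up, the work surface at z = 0. Lengths are in m, angles in degrees, forces in N, time in s.
With the tool pointing down it reaches from about 0.3 to 0.75 m from the base axis. Payload 8.5 kg.
Tool frame: the origin (TCP) lies at the centre of the arm's flange, where the gripper is bolted on; the fingertips stand 173 mm ahead of it and the grasp point (between the pads) lies env.pinch_z ahead of it (env.pinch_z is the distance from the TCP to the grasp point, in m); z points along the fingers, y is the line along which they close (so a half turn about z gives the same grasp; the last joint's range is limited). The gripper opens to 85 mm and grips with 20 to 120 N. Pads are 22 mm wide; open, the fingers measure 114 mm over their backs; the gripper's body (76 mm by 85 mm) begins 54 mm behind the grasp point. The pads swing forward as they close: fully open they stand 13 mm farther back than shut.
Start: joints at [-79.773, 21.807, 74.336, -0, 83.858, -12.336], TCP at [0.211, -0.508, 0.405] pointing down, gripper open.
Joint ranges: [-178.18, 178.18], [-50.72, 133.34], [12.68, 142.11], [-81.47, 261.47], [9.98, 163.14], [-165.26, 165.26]. Speed limits (degrees/s): [136.94, 136.94, 180, 180, 180, 180].

### API

Orientations are given as a 3x3 rotation matrix whose columns are the frame's x, y, z axes.
In Python, from rig import env, get_image, job, spotter gives the robot as it stands. The module is installed in compiled form; this text tells all that it offers.
- The arm moves only by the shell command python3 -m creep 'ROWS' [FORCE]. ROWS is text: rows parted by semicolons, each of 7 numbers parted by spaces: the turn, a rotation vector about the tool's x, y, z in units of 8 degrees (1.0 is 8 degrees), then the shift along the tool's x, y, z in units of 30 mm (1.0 is 30 mm), then the finger opening in mm, from 0 to 85.4. A call has 1 to 12 rows; each row is the pose to reach, as a shift and turn from the pose commanded when the call began, along the tool's axes at that moment; what a row does not reach only later rows make up. A row lasts 1/10 s, in which the tool goes at most 50 mm and 8.59 degrees, less where a joint would pass 70% of its speed; a pose out of reach is approached as far as the arm can. A call with a gripper value outside its range is refused whole. The fingers move at their own pace and stop on an object; FORCE is the grip in N (left out, the last holds). Time passes only in rows, so rows that repeat a pose let the fingers close. It gives the time, the measured TCP pose, the force, the opening and the grip force at its end, in the units of the state.
- env.observe(): the state, without advancing time (a new reading comes with each control period).
- get_image(name): name is "scene" or "top" or "wrist"; returns a dict with "image" (480x640x3 uint8, blue, green, red), "depth" (480x640 float32, m along the optical axis (not along the pixel's ray), 0 where there is no reading), "intrinsics" (3x3 intrinsics, pixels), "view" (4x4, takes a point from world to camera coordinates). Camera axes: x right, y up, looking along -z (the intrinsics and any distortion apply to the point x, -y, -z); pixel columns grow to the right and rows downward; lengths in m; the calibration is good to about 2 mm. The wrist camera is an equidistant fisheye: a pixel r from the principal point sees the ray r / f radians off the axis. A picture is of the moment at which its call begins.
- job.close_job(): hands the job in; it is judged then, once.
Trained networks look in a picture, given as the dict that the camera call returned (one of the last four; its "shot" number tells which), for a name from the list of things; names that differ only in an ending like _2 or _b are one class to them, and where a whole thing is asked for, a point or a joint stands for the part that bears it (a point fixed in the world has none). Each returns a list of dicts, best first, with "p" (0 to 1); they miss things now and then, are a little off and sometimes report something else, mostly with a low value. They report only what shows in the picture. A call takes as long as a camera call. They do not tell look-alikes from the thing itself.
- spotter.boxes_of(label, picture): "xy" ([column, row] in pixels, amid what is visible of it).
The state is a dict: "time_s": time; "q": joint angles; "qvel": joint speeds; "joint_efforts": joint torques, N m; "position": TCP position; "tool_rot": TCP orientation; "ft_force": force on the tool from outside, world axes, zero at the start; "wrist_torque": the same for the moment, N m; "grip_width": finger opening in m; "gripper_force": force on a finger pad.
Only numpy, scipy, OpenCV 4.12 (cv2) and the standard library are available. Lean on these libraries where they do the work, as an engineer would, in place of code of your own. Each camera call takes 0.05 s, during which the arm holds its last target. There are 200 camera calls.

## Working session

There is one attempt and no reset: what is moved stays moved. The work goes in short steps, Python scripts to look and compute and a shell command to move; the robot and the scene stay as the last step left them, time stands still between calls to the robot, and variables do not carry over. Pictures are saved under pics/ and viewed, at most 10 in all, crops included, and the job is handed in when it is done.

```bash
mkdir -p pics; cat > h.py <<'E'
import numpy as np, cv2
from rig import env, get_image, job, spotter
def world(p,u,v,r=2):
    d=p["depth"];u=int(round(u));v=int(round(v))
    w=d[max(0,v-r):v+r+1,max(0,u-r):u+r+1];w=w[w>0]
    z=np.median(w);K=p["intrinsics"]
    c=np.array([(u-K[0,2])/K[0,0]*z,-(v-K[1,2])/K[1,1]*z,-z,1])
    return (np.linalg.inv(p["view"])@c)[:3]
def cloud(p):
    K=p["intrinsics"];d=p["depth"];v,u=np.mgrid[:480,:640]
    c=np.stack([(u-K[0,2])/K[0,0]*d,-(v-K[1,2])/K[1,1]*d,-d,np.ones_like(d)],-1)
    return (c@np.linalg.inv(p["view"]).T)[...,:3]
def px(p,P):
    c=p["view"]@np.append(P,1);K=p["intrinsics"]
    return K[0,0]*c[0]/-c[2]+K[0,2], K[1,1]*-c[1]/-c[2]+K[1,2]
E
python3 - <<'E'
from h import *
print(env.pinch_z)
for n in("top","scene"):
    p=get_image(n);cv2.imwrite(f"pics/{n}0.png",p["image"])
    print(n,p["intrinsics"].round(1).tolist())
    for l in["offcut","orange_pipe_nose","orange_pipe_tail","blue_pipe_tail","coupler_mouth_left","coupler_mouth_right","coupler"]:
        for b in spotter.boxes_of(l,p)[:3]:
            print(l,round(b["p"],2),np.round(b["xy"]),world(p,*b["xy"]).round(3))
E
```

```text
0.1547
top [[510.9, 0.0, 315.0], [0.0, 510.9, 237.4], [0.0, 0.0, 1.0]]
offcut 0.78 [170. 225.] [0.557 0.268 0.018]
offcut 0.69 [280. 254.] [0.487 0.034 0.037]
offcut 0.63 [282. 313.] [0.364 0.034 0.017]
orange_pipe_nose 0.76 [347. 255.] [ 0.481 -0.106  0.041]
orange_pipe_nose 0.37 [282. 228.] [0.545 0.03  0.01 ]
orange_pipe_tail 0.86 [347. 254.] [ 0.483 -0.106  0.042]
orange_pipe_tail 0.56 [278. 231.] [0.538 0.039 0.009]
blue_pipe_tail 0.67 [342. 216.] [ 0.564 -0.098  0.037]
coupler_mouth_left 0.81 [277. 230.] [0.541 0.041 0.009]
coupler_mouth_right 0.71 [279. 231.] [0.538 0.036 0.009]
coupler 0.61 [402. 327.] [ 0.328 -0.218  0.021]
coupler 0.44 [284. 255.] [0.485 0.025 0.038]
scene [[454.3, 0.0, 315.5], [0.0, 454.3, 248.2], [0.0, 0.0, 1.0]]
offcut 0.67 [313. 286.] [0.485 0.029 0.037]
offcut 0.61 [214. 363.] [0.518 0.247 0.017]
offcut 0.41 [333. 256.] [ 0.522 -0.097  0.017]
orange_pipe_tail 0.64 [357. 249.] [ 0.477 -0.115  0.04 ]
blue_pipe_tail 0.78 [317. 238.] [ 0.567 -0.107  0.039]
coupler_mouth_left 0.93 [276. 299.] [0.505 0.11  0.053]
coupler_mouth_right 0.91 [274. 299.] [0.507 0.112 0.054]
coupler 0.87 [280. 298.] [0.494 0.113 0.063]
```

View pics/top0.png

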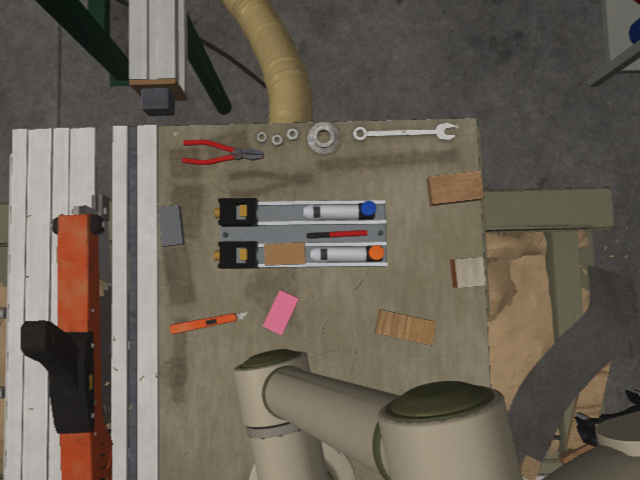

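View pics/scene0.png

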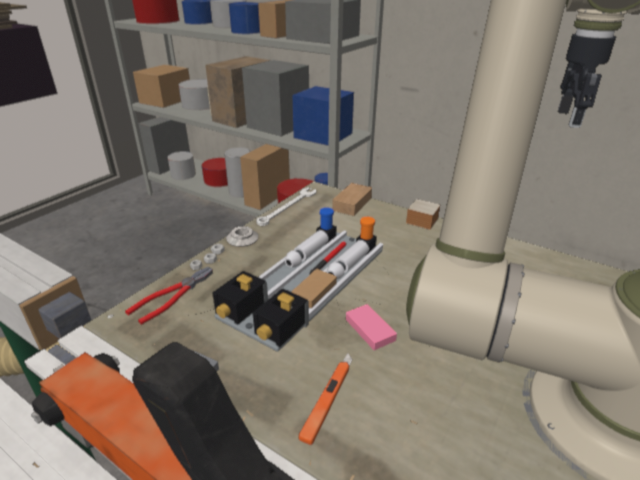

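The top view shows three things shaped like the offcut:
- wood at (284,254)
- pink at (281,312)
- grey at (171,225)

The wood one fits: it is the right colour and lies on the rails between the orange pipe's nose and the socket. Next I'll enlarge it to confirm and measure the scene.

```bash
python3 - <<'E'
from h import *
p=get_image("top");im=p["image"];C=cloud(p)
cv2.imwrite("pics/crop1.png",cv2.resize(im[180:345,200:420],None,fx=3.5,fy=3.5,interpolation=cv2.INTER_CUBIC))
hsv=cv2.cvtColor(im,cv2.COLOR_BGR2HSV)
R=lambda a:np.round(a,4)
def rect(m,name):
    P=C[m];print(name,len(P),cv2.minAreaRect((P[:,:2]*1000).astype(np.float32)),R(np.median(P[:,2])))
def win(u0,u1,v0,v1):
    m=np.zeros((480,640),bool);m[v0:v1,u0:u1]=1;return m
Z=C[...,2]
rect(win(255,312,240,268)&(Z>.03)&(Z<.045)&(hsv[...,1]>60),"offcut")
rect(win(210,262,195,272)&(Z>.047),"sockets")
rect(win(360,395,240,268)&(Z>.07),"orange stub")
rect(win(305,395,240,268)&(Z>.028),"orange pipe")
rect(win(360,395,195,225)&(Z>.07),"blue stub")
rect(win(210,395,195,275)&(Z>.006),"coupler")
rect(win(302,375,226,242)&(hsv[...,1]>120)&(hsv[...,2]>80),"marker")
print(R(np.median(Z[win(330,370,290,300)])))
s=env.observe();print(R(s["tool_rot"]),s["position"],s["q"],s["grip_width"])
E
```

```text
offcut 857 ((488.4093933105469, 24.910552978515625), (44.555755615234375, 84.14739990234375), 1.086232304573059) 0.0374
sockets 1850 ((525.1068725585938, 61.33854293823242), (216.5625762939453, 150.6514434814453), 81.66250610351562) 0.0554
orange stub 189 ((458.15240478515625, -106.58170318603516), (28.608835220336914, 149.6254119873047), 25.073688507080078) 0.0832
orange pipe 1057 ((482.58856201171875, -102.43212890625), (62.78753662109375, 153.03280639648438), 12.924349784851074) 0.0402
blue stub 189 ((507.48077392578125, -100.0855712890625), (29.650970458984375, 194.11721801757812), 54.05179214477539) 0.083
coupler 11113 ((519.3580322265625, -9.857437133789062), (364.1792297363281, 167.6553192138672), 88.56233215332031) 0.021
marker 203 ((528.4575805664062, -110.17973327636719), (11.851187705993652, 79.79810333251953), 1.8296136856079102) 0.0208
-0.0009
[[ 0.9234  0.3837  0.    ]
 [ 0.3837 -0.9234 -0.    ]
 [-0.      0.     -1.    ]] [ 0.2110298  -0.50787953  0.40475067] [-7.97726211e+01  2.18045500e+01  7.43342854e+01  1.10586750e-04
  8.38583630e+01 -1.23379100e+01] 0.08553459257680393
```

View pics/crop1.png

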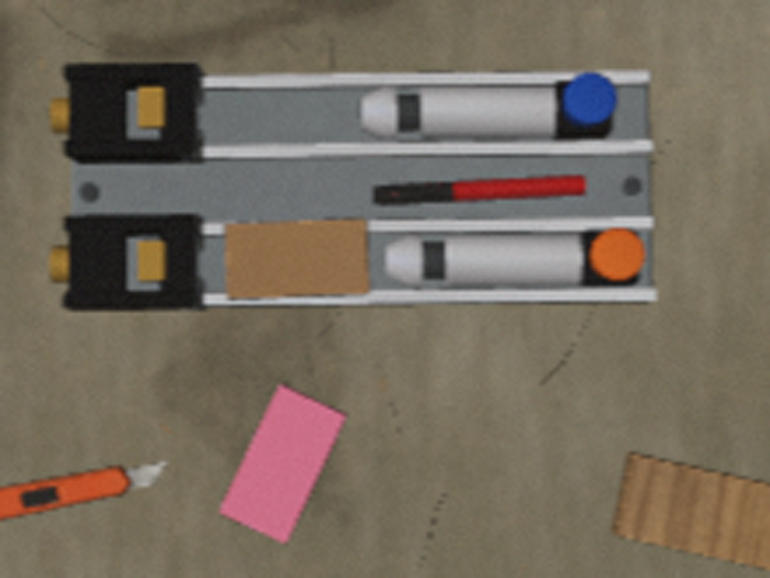

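The crop confirms it: the brown wood piece at crop (297,258) lies on the rails between the orange pipe's nose and the left socket. The pink one lies apart on the table. I'll move above it.

```bash
python3 -m creep '0 0 -8.4 15.3 -12.9 3.5 65;0 0 -8.4 15.3 -12.9 3.5 65;0 0 -8.4 15.3 -12.9 3.5 65;0 0 -8.4 15.3 -12.9 3.5 65;0 0 -8.4 15.3 -12.9 3.5 65;0 0 -8.4 15.3 -12.9 3.5 65;0 0 -8.4 15.3 -12.9 3.5 65;0 0 -8.4 15.3 -12.9 3.5 65;0 0 -8.4 15.3 -12.9 3.5 65;0 0 -8.4 15.3 -12.9 3.5 65;0 0 -8.4 15.3 -12.9 3.5 65;0 0 -8.4 15.3 -12.9 3.5 65'; python3 -m creep '0 0 0 0 0 0 65;0 0 0 0 0 0 65;0 0 0 0 0 0 65'
python3 - <<'E'
from h import *
s=env.observe();print(s["time_s"],s["tool_rot"].round(4),s["position"],s["q"],s["grip_width"])
p=get_image("wrist");cv2.imwrite("pics/wrist1.png",p["image"]);print(p["intrinsics"],p["view"].round(3))
E
```

```text
time_s: 2.05
position: [0.4828, 0.0194, 0.3012]
tool_rot: [[0.004, 1.0, 0.001], [1.0, -0.004, -0.0], [-0.0, 0.001, -1.0]]
ft_force: [0.4, -1.5, 0.7]
grip_width: 0.0648
gripper_force: 0.0
time_s: 2.35
position: [0.4819, 0.0165, 0.3015]
tool_rot: [[0.005, 1.0, 0.0], [1.0, -0.005, -0.0], [-0.0, 0.0, -1.0]]
ft_force: [0.3, -0.5, 0.2]
grip_width: 0.0648
gripper_force: 0.0
2.35 [[ 5.1e-03  1.0e+00  1.0e-04]
 [ 1.0e+00 -5.1e-03 -2.0e-04]
 [-2.0e-04  1.0e-04 -1.0e+00]] [0.4819179  0.01653507 0.30153896] [-1.21365529e+01  2.13902577e+01  9.42308228e+01 -1.13044858e-02
  6.43707522e+01 -1.18418105e+01] 0.0647850828561983
[[371.64829954   0.         327.85385374]
 [  0.         371.64829954 237.78025435]
 [  0.           0.           1.        ]] [[ 1.    -0.005  0.    -0.482]
 [ 0.005  0.962 -0.274 -0.01 ]
 [ 0.001  0.274  0.962 -0.283]
 [ 0.     0.     0.     1.   ]]
```

View pics/wrist1.png

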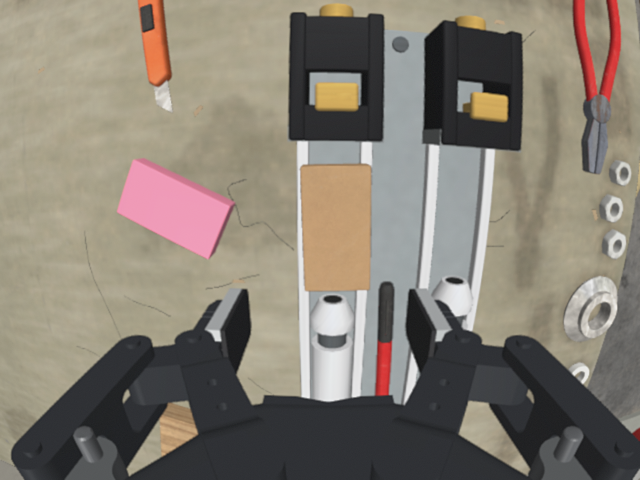

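The wrist view shows the offcut at about (336,227) on the rails, the orange pipe's nose at (333,300) and the marker at (385,330). I'll measure from this image.

```bash
cat >> h.py <<'E'
def wcloud(p):
    K=p["intrinsics"];d=p["depth"];v,u=np.mgrid[:480,:640]
    a=(u-K[0,2])/K[0,0];b=(v-K[1,2])/K[1,1];t=np.hypot(a,b)+1e-9;k=np.tan(np.minimum(t,1.4))/t
    c=np.stack([a*k*d,-b*k*d,-d,np.ones_like(d)],-1)
    return (c@np.linalg.inv(p["view"]).T)[...,:3]
E
python3 - <<'E'
from h import *
p=get_image("wrist");C=wcloud(p);Z=C[...,2]
def win(u0,u1,v0,v1):
    m=np.zeros((480,640),bool);m[v0:v1,u0:u1]=1;return m
def rect(m,n):
    P=C[m];print(n,len(P),cv2.minAreaRect((P[:,:2]*1000).astype(np.float32)),np.median(Z[m]).round(4))
rect(win(290,380,155,300)&(Z>.03)&(Z<.045),"offcut")
rect(win(285,390,10,145)&(Z>.05)&(Z<.058),"sockL")
# rails: points at z~0.02 grouped by y
for n,(u0,u1) in {"near rail":(285,312),"far rail":(358,378)}.items():
    m=win(u0,u1,145,380)&(Z>.017)&(Z<.0235)
    P=C[m]; f=np.polyfit(P[:,1],P[:,0],1); print(n,len(P),np.degrees(f[0]),f, P[:,1].min(),P[:,1].max())
m=win(310,358,295,400)&(Z>.02)&(Z<.05);P=C[m]
print("nose max y",np.sort(P[:,1])[-20:].round(4)[[0,10,19]],"x med",np.median(P[:,0]), "zmax",P[:,2].max())
m=win(290,385,136,150)&(Z>.025);P=C[m];print("sockface y",P[:,1].min())
E
```

```text
offcut 8652 ((487.98419189453125, 23.091073989868164), (45.432472229003906, 85.26849365234375), 0.5173995494842529) 0.0367
sockL 9762 ((488.148193359375, 120.32023620605469), (79.01061248779297, 56.43851852416992), 88.62745666503906) 0.0545
near rail 1596 0.422223246242763 [0.00736919 0.46351655] -0.11001396487974374 0.07778765987930704
far rail 826 -0.269535470824817 [-0.00470428  0.50830414] -0.11091491444161253 0.07762325011679538
nose max y [-0.0299 -0.0297 -0.0295] x med 0.4844417062804155 zmax 0.04277400607563342
sockface y 0.08031460381685164
```

```bash
python3 -m creep '0 0 0 .22 .2 1.2 65;0 0 0 .22 .2 2.4 65;0 0 0 .22 .2 3.2 65;0 0 0 .22 .2 3.47 65;0 0 0 .22 .2 3.47 65;0 0 0 .22 .2 3.47 65' 40;  python3 -m creep '0 0 0 0 0 0 30;0 0 0 0 0 0 30;0 0 0 0 0 0 30;0 0 0 0 0 0 30;0 0 0 0 0 0 30;0 0 0 0 0 0 30' 40
```

```text
time_s: 3.05
position: [0.4885, 0.0234, 0.1984]
tool_rot: [[0.005, 1.0, 0.002], [1.0, -0.005, -0.0], [-0.0, 0.002, -1.0]]
ft_force: [-0.1, -0.1, 0.5]
grip_width: 0.065
gripper_force: 0.0
time_s: 3.65
position: [0.4884, 0.0238, 0.1986]
tool_rot: [[0.004, 1.0, 0.002], [1.0, -0.004, -0.001], [-0.001, 0.002, -1.0]]
ft_force: [-1.8, -0.7, 7.4]
grip_width: 0.0437
gripper_force: 40.7
```

```bash
python3 -m creep '0 0 0 0 0 -1 30;0 0 0 0 0 -2.4 30;0 0 0 -.5 -1 -2.5 30;0 0 0 -1.5 -2 -2.5 30;0 0 0 -2.6 -3 -2.5 30;0 0 0 -3.6 -3.45 -2.5 30;0 0 0 -4.1 -3.45 -2 30;0 0 0 -4.1 -3.45 -1 30;0 0 0 -4.1 -3.45 0 30;0 0 0 -4.1 -3.45 .4 30;0 0 0 -4.1 -3.45 .5 30;0 0 0 -4.1 -3.45 .5 30'
python3 - <<'E'
from h import *
p=get_image("wrist");i=p["image"];t=get_image("top")["image"][200:380,200:420]
cv2.imwrite("pics/place.png",np.hstack([cv2.resize(i,(400,300)),cv2.resize(t,(367,300))]))
E
```

```text
time_s: 4.85
position: [0.3843, -0.0988, 0.1826]
tool_rot: [[0.004, 1.0, 0.0], [1.0, -0.004, -0.0], [-0.0, 0.0, -1.0]]
ft_force: [0.0, -0.8, -0.2]
grip_width: 0.0437
gripper_force: 41.6
```

View pics/place.png

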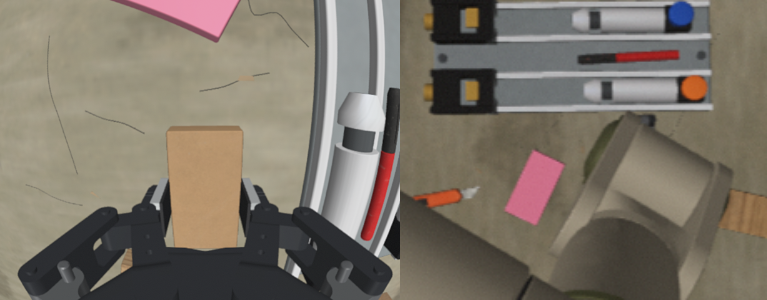

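The offcut is held level and just above bare table, clear of the pink block and the coupler. I'll lower the last few mm and release.

```bash
python3 -m creep '0 0 0 0 0 .07 30;0 0 0 0 0 .12 30;0 0 0 0 0 .12 30'; python3 -m creep '0 0 0 0 0 0 62;0 0 0 0 0 0 62;0 0 0 0 0 0 62;0 0 0 0 0 0 62'; python3 -m creep '0 0 0 0 0 -1 62;0 0 0 0 0 -2.5 62;0 0 0 0 0 -4 62;0 0 0 0 0 -5 62;0 0 0 0 0 -5 62'
python3 - <<'E'
from h import *
s=env.observe();print(s["position"],s["tool_rot"].round(4))
p=get_image("wrist");C=wcloud(p);Z=C[...,2]
cv2.imwrite("pics/w2.png",p["image"])
D=(C[...,0]-.384)**2/.04**2+(C[...,1]+.1)**2/.06**2<1
m=D&(Z>.01)&(Z<.03);print("offcut",m.sum(),np.median(Z[m]),cv2.minAreaRect((C[m][:,:2]*1000).astype(np.float32)))
t=get_image("top");C=cloud(t)
for n in("orange_pipe_tail","blue_pipe_tail"):
    b=spotter.boxes_of(n,t)
    print(n,[(round(x["p"],2),np.round(x["xy"]),world(t,*x["xy"]).round(3)) for x in b[:2]])
im=t["image"];h=cv2.cvtColor(im,cv2.COLOR_BGR2HSV)
m=np.zeros(h.shape[:2],bool);m[235:275,355:400]=1
m&=(h[...,0]<20)&(h[...,1]>180)&(h[...,2]>120)
v,u=np.nonzero(m);print(len(u),u.mean(),v.mean(),world(t,u.mean(),v.mean()))
E
```

```text
time_s: 5.25
position: [0.3841, -0.0987, 0.1788]
tool_rot: [[0.004, 1.0, 0.0], [1.0, -0.004, -0.0], [-0.0, 0.0, -1.0]]
ft_force: [0.1, 0.4, -0.3]
grip_width: 0.0438
gripper_force: 41.6
time_s: 5.65
position: [0.3841, -0.0987, 0.1787]
tool_rot: [[0.004, 1.0, 0.0], [1.0, -0.004, 0.0], [0.0, 0.0, -1.0]]
ft_force: [-0.0, -0.2, 0.1]
grip_width: 0.0618
gripper_force: 0.0
time_s: 6.15
position: [0.3844, -0.0987, 0.332]
tool_rot: [[0.004, 1.0, 0.007], [1.0, -0.004, -0.004], [-0.004, 0.007, -1.0]]
ft_force: [0.1, -0.1, -1.4]
grip_width: 0.0617
gripper_force: 0.0
[ 0.38435984 -0.09872477  0.33202107] [[ 0.0039  1.      0.0068]
 [ 1.     -0.0039 -0.0042]
 [-0.0041  0.0068 -1.    ]]
offcut 5946 0.01668638991559568 ((384.6655578613281, -99.34642791748047), (45.735782623291016, 85.48448944091797), 0.2655029296875)
orange_pipe_tail [(0.57, array([345., 254.]), array([ 0.483, -0.102,  0.041])), (0.54, array([204., 320.]), array([0.354, 0.199, 0.013]))]
blue_pipe_tail [(0.57, array([342., 215.]), array([ 0.566, -0.098,  0.038]))]
171 375.80116959064327 252.2280701754386 [ 0.48372665 -0.16119082  0.08385745]
```

```bash
python3 -m creep '0 0 0 -.7 1.1 0 62;0 0 0 -1.4 2.2 0 62;0 0 0 -2.1 3.3 0 58;0 0 0 -2.1 3.33 0 54;0 0 0 -2.1 3.33 0 54;0 0 0 -2.1 3.33 0 54'; python3 - <<'E'
from h import *
s=env.observe();print(s["position"])
p=get_image("scene");cv2.imwrite("pics/s3.png",cv2.resize(p["image"][60:330,200:520],None,fx=2.2,fy=2.2))
E
```

```text
time_s: 6.95
position: [0.4832, -0.1617, 0.3277]
tool_rot: [[0.004, 1.0, -0.002], [1.0, -0.004, 0.001], [0.001, -0.002, -1.0]]
ft_force: [-0.3, -0.0, -0.1]
grip_width: 0.0541
gripper_force: 0.0
[ 0.48321559 -0.16166439  0.32771109]
```

View pics/s3.png

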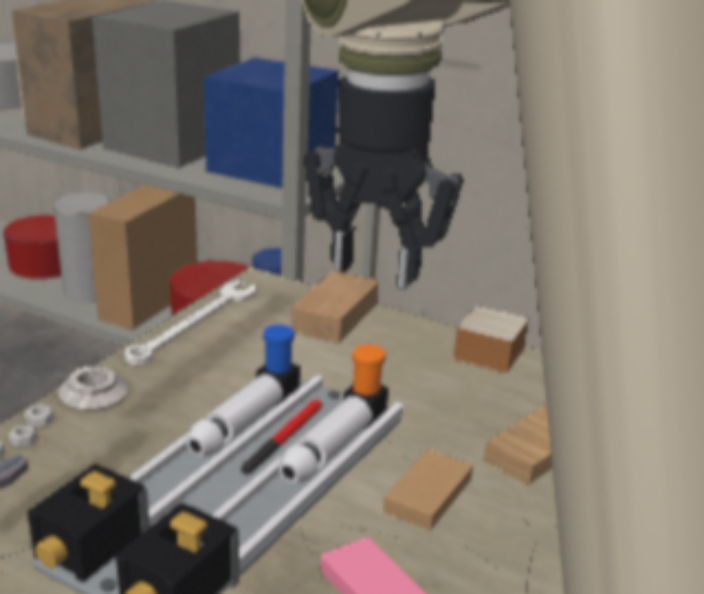

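The offcut lies flat at (428,487), and the open fingers are above the orange stub at (368,360). I'll descend around the stub to the block.

```bash
python3 -m creep '0 0 0 0 0 1 48;0 0 0 0 .03 2 48;0 0 0 0 .03 2.8 48;0 0 0 0 .03 3.4 48;0 0 0 0 .03 3.9 48;0 0 0 0 .03 4.25 48;0 0 0 0 .03 4.33 48;0 0 0 0 .03 4.33 48'; python3 -m creep '0 0 0 0 0 0 20;0 0 0 0 0 0 20;0 0 0 0 0 0 20;0 0 0 0 0 0 20;0 0 0 0 0 0 20' 80
```

```text
time_s: 7.8
position: [0.4846, -0.162, 0.199]
tool_rot: [[0.004, 1.0, 0.0], [1.0, -0.004, -0.0], [-0.0, 0.0, -1.0]]
ft_force: [0.4, 0.5, 0.6]
grip_width: 0.0481
gripper_force: 0.0
time_s: 8.3
position: [0.4841, -0.162, 0.1998]
tool_rot: [[0.004, 1.0, -0.001], [1.0, -0.004, -0.0], [-0.0, -0.001, -1.0]]
ft_force: [-6.0, -0.3, 7.7]
grip_width: 0.0315
gripper_force: 80.5
```

```bash
python3 -m creep '0 0 0 .4 0 0 20;0 0 0 1 .01 0 20;0 0 0 1.7 .02 0 20;0 0 0 2.4 .02 0 20;0 0 0 3 .03 0 20;0 0 0 3.3 .03 0 20;0 0 0 3.3 .03 0 20;0 0 0 3.3 .03 0 20'; python3 - <<'E'
from h import *
p=get_image("wrist");s=get_image("scene")
cv2.imwrite("pics/w4.png",np.hstack([p["image"][:,140:540],cv2.resize(s["image"][190:350,200:420],(400,480))[:, :]]))
C=wcloud(p);Z=C[...,2];u=slice(250,400)
m=np.zeros(Z.shape,bool);m[:,250:420]=1
for a,b in((.017,.0235),):
    for lo,hi in((.455,.475),(.5,.52)):
        q=m&(Z>a)&(Z<b)&(C[...,0]>lo)&(C[...,0]<hi)&(C[...,1]>-.1)&(C[...,1]<.075);P=C[q]
        if len(P):print("rail",len(P),np.polyfit(P[:,1],P[:,0],1))
q=m&(Z>.0495)&(Z<.058)&(C[...,1]>.06)&(C[...,0]<.54);P=C[q];print("sock face y",np.percentile(P[:,1],[0.5,2]),"x",P[:,0].min(),P[:,0].max(),len(P))
E
```

```text
time_s: 9.1
position: [0.4855, -0.0622, 0.1998]
tool_rot: [[0.004, 1.0, -0.001], [1.0, -0.004, 0.001], [0.001, -0.001, -1.0]]
ft_force: [-4.1, 7.3, 8.2]
grip_width: 0.0309
gripper_force: 80.5
rail 5378 [0.01925029 0.46462739]
rail 5250 [0.01387388 0.50723803]Traceback (most recent call last):
  File "<stdin>", line 10, in <module>
    return _quantile_unchecked(
        a, q, axis, out, overwrite_input, method, keepdims, weights)
    return _ureduce(a,
                    func=_quantile_ureduce_func,
    ...<5 lines>...
                    overwrite_input=overwrite_input,
                    method=method)
    r = func(a, **kwargs)
    result = _quantile(arr,
                       quantiles=q,
    ...<2 lines>...
                       out=out,
                       weights=wgt)
    slices_having_nans = np.isnan(arr[-1, ...])
                                  ~~~^^^^^^^^^
IndexError: index -1 is out of bounds for axis 0 with size 0
```

View pics/w4.png

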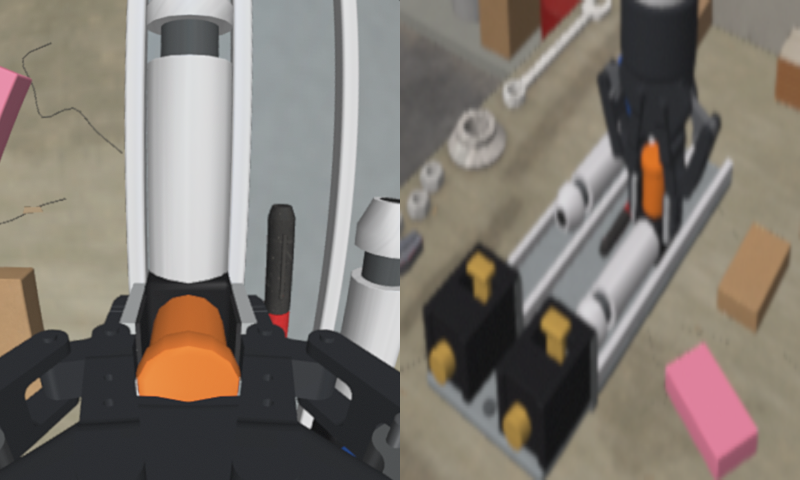

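The pipe is held by its block with the nose just short of the mouth, and the marker at (280,270) hasn't moved. Pushing on.

```bash
python3 -m creep '0 0 .09 .2 0 0 20;0 0 .09 .5 .01 0 20;0 0 .09 .8 .01 0 20;0 0 .09 1.1 .02 0 20;0 0 .09 1.3 .02 0 20;0 0 .09 1.5 .02 0 20;0 0 .09 1.7 .03 0 20;0 0 .09 1.9 .03 0 20;0 0 .09 2.0 .03 0 20;0 0 .09 2.05 .03 0 20;0 0 .09 2.05 .03 0 20' 100; python3 -m creep '0 0 0 .03 0 0 20;0 0 0 .06 0 0 20;0 0 0 .06 0 0 20'; python3 -m creep '0 0 0 .03 0 0 20;0 0 0 .06 0 0 20;0 0 0 .06 0 0 20'
```

```text
time_s: 10.3
position: [0.4866, -0.0025, 0.1999]
tool_rot: [[0.015, 1.0, -0.001], [1.0, -0.015, -0.003], [-0.003, -0.001, -1.0]]
ft_force: [-8.4, -11.5, 8.2]
grip_width: 0.0307
gripper_force: 98.8
time_s: 10.6
position: [0.4866, -0.0006, 0.1998]
tool_rot: [[0.015, 1.0, -0.001], [1.0, -0.015, -0.003], [-0.003, -0.001, -1.0]]
ft_force: [-7.1, -10.9, 8.7]
grip_width: 0.031
gripper_force: 98.8
time_s: 10.9
position: [0.4866, 0.0013, 0.1999]
tool_rot: [[0.015, 1.0, -0.001], [1.0, -0.015, -0.003], [-0.003, -0.001, -1.0]]
ft_force: [-7.9, -9.4, 7.4]
grip_width: 0.0308
gripper_force: 98.8
```

```bash
for i in 1; do python3 -m creep '0 0 0 .03 0 0 20;0 0 0 .06 0 0 20;0 0 0 .06 0 0 20' | grep -E 'posi|ft_f'; python3 -m creep '0 0 0 .03 0 0 20;0 0 0 .06 0 0 20;0 0 0 .06 0 0 20' | grep -E 'posi|ft_f'; done
```

```text
position: [0.4867, 0.0031, 0.1999]
ft_force: [-7.6, -9.1, 8.5]
position: [0.4867, 0.0049, 0.1999]
ft_force: [-6.9, -9.3, 10.1]
```

```bash
python3 -m creep '0 0 0 .04 0 0 20;0 0 0 .07 0 0 20;0 0 0 .07 0 0 20' | grep -E 'posi|ft_f'; python3 -m creep '0 0 0 .04 0 0 20;0 0 0 .07 0 0 20;0 0 0 .07 0 0 20' | grep -E 'posi|ft_f'; python3 - <<'E'
from h import *
p=get_image("wrist");s=get_image("scene")
cv2.imwrite("pics/w5.png",np.hstack([p["image"][:,140:540],cv2.resize(s["image"][190:350,200:420],(400,480))[:, :]]))
E
```

```text
position: [0.4868, 0.0059, 0.1999]
ft_force: [-9.4, -22.2, 7.7]
position: [0.4869, 0.0065, 0.1999]
ft_force: [-11.4, -35.6, 7.5]
```

View pics/w5.png

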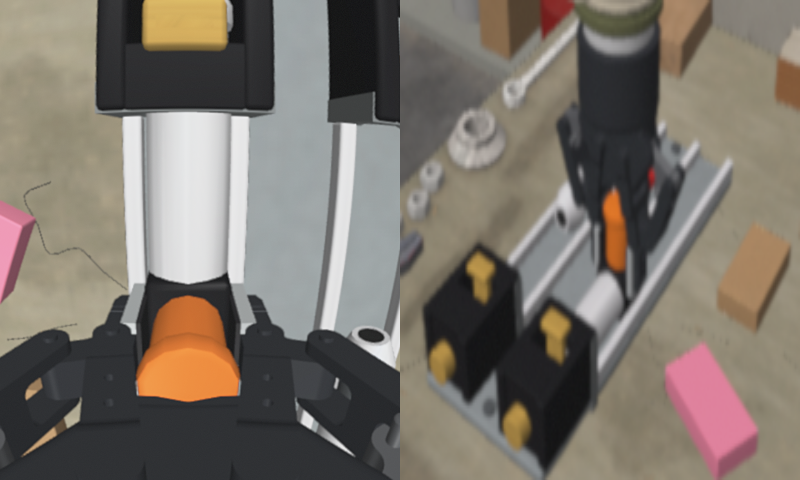

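The push force jumps at the stop with bare tube still showing, so the pipe is home. Now the tug back.

```bash
python3 -m creep '0 0 0 0 0 0 20;0 0 0 -.06 0 0 20;0 0 0 -.12 0 0 20;0 0 0 -.18 0 0 20;0 0 0 -.22 0 0 20;0 0 0 -.22 0 0 20' | grep -E 'posi|ft_f'; python3 -m creep '0 0 0 -.03 0 0 20;0 0 0 -.05 0 0 20;0 0 0 -.05 0 0 20;0 0 0 -.05 0 0 20' | grep -E 'posi|ft_f'
```

```text
position: [0.4866, 0.0039, 0.1999]
ft_force: [-4.1, 5.9, 10.4]
position: [0.4865, 0.0027, 0.1999]
ft_force: [-4.6, 8.8, 9.2]
```

```bash
python3 -m creep '0 0 0 -.04 0 0 20;0 0 0 -.07 0 0 20;0 0 0 -.07 0 0 20;0 0 0 -.07 0 0 20' | grep -E 'posi|ft_f'; python3 -m creep '0 0 0 -.03 0 0 20;0 0 0 -.05 0 0 20;0 0 0 -.05 0 0 20;0 0 0 -.05 0 0 20' | grep -E 'posi|ft_f'
```

```text
position: [0.4865, 0.0006, 0.1998]
ft_force: [-4.1, 7.3, 9.2]
position: [0.4865, -0.0009, 0.1998]
ft_force: [-4.6, 8.7, 9.5]
```

```bash
python3 -m creep '0 0 0 -.03 0 0 20;0 0 0 -.04 0 0 20;0 0 0 -.04 0 0 20' | grep -E 'posi|ft_f'; python3 -m creep '0 0 0 -.02 0 0 20;0 0 0 -.04 0 0 20;0 0 0 -.04 0 0 20' | grep -E 'posi|ft_f'; python3 - <<'E'
from h import *
p=get_image("wrist");C=wcloud(p);Z=C[...,2]
cv2.imwrite("pics/w6.png",p["image"])
m=np.zeros(Z.shape,bool);m[:260,270:380]=1
# centre-column profile: z versus y
for v in range(20,300,20):print(v,C[v,327].round(4))
E
```

```text
position: [0.4865, -0.0018, 0.1999]
ft_force: [-3.7, 11.9, 9.9]
position: [0.4864, -0.0022, 0.1998]
ft_force: [-2.5, 20.6, 10.6]
20 [0.4883 0.0999 0.0637]
40 [0.4882 0.0963 0.0544]
60 [0.4881 0.0899 0.0542]
80 [0.488  0.0835 0.0544]
100 [0.4879 0.0786 0.041 ]
120 [0.4878 0.0718 0.0405]
140 [0.4877 0.0649 0.0418]
160 [0.4875 0.058  0.04  ]
180 [0.4874 0.0511 0.0401]
200 [0.4873 0.0445 0.0424]
220 [0.4872 0.037  0.0407]
240 [0.4871 0.0301 0.0421]
260 [0.4869 0.0221 0.0405]
280 [0.4868 0.0144 0.0406]
```

The catch bites: the force rises to about 20 N with the pipe held. I'll ease forward, release and retreat.

```bash
python3 -m creep '0 0 0 .05 0 0 20;0 0 0 .12 0 0 20;0 0 0 .12 0 0 20'; python3 -m creep '0 0 0 0 0 0 48;0 0 0 0 0 0 48;0 0 0 0 0 0 48;0 0 0 0 0 0 48'; python3 -m creep '0 0 0 0 0 -.5 48;0 0 0 0 0 -1.5 48;0 0 0 0 0 -2.5 48;0 0 0 0 0 -3.5 48;0 0 0 0 0 -4.5 48;0 0 0 -3 0 -5 48;0 0 0 -4.5 0 -5 48;0 0 0 -6 0 -5 48;0 0 0 -6 0 -5 48;0 0 0 -6 0 -5 48'
python3 - <<'E'
from h import *
p=get_image("wrist");s=get_image("scene")
cv2.imwrite("pics/w7.png",np.hstack([p["image"][:,140:540],cv2.resize(s["image"][190:350,200:420],(400,480))]))
C=wcloud(p);Z=C[...,2];im=cv2.cvtColor(p["image"],cv2.COLOR_BGR2HSV)
m=(im[...,0]<18)&(im[...,1]>150)&(Z>.075)&(abs(C[...,0]-.487)<.03);print("stub",np.median(C[m],0),m.sum())
q=(Z>.0495)&(Z<.058)&(abs(C[...,0]-.487)<.03)&(C[...,1]>.06);print("socket y",np.percentile(C[q][:,1],[1,99]))
q=(abs(Z-.064)<.006)&(abs(C[...,0]-.487)<.02)&(C[...,1]>.06);print("catchL z",np.percentile(Z[q],90))
q=(abs(Z-.064)<.006)&(abs(C[...,0]-.577)<.02)&(C[...,1]>.06);print("catchR z",np.percentile(Z[q],90))
E
```

```text
time_s: 14.95
position: [0.4866, -0.0007, 0.1998]
tool_rot: [[0.015, 1.0, -0.001], [1.0, -0.015, -0.001], [-0.001, -0.001, -1.0]]
ft_force: [-5.9, -2.8, 8.9]
grip_width: 0.0306
gripper_force: 99.0
time_s: 15.35
position: [0.4873, -0.0007, 0.1988]
tool_rot: [[0.017, 1.0, 0.0], [1.0, -0.017, -0.0], [-0.0, 0.0, -1.0]]
ft_force: [0.0, 0.2, -1.0]
grip_width: 0.0481
gripper_force: 0.0
time_s: 16.35
position: [0.484, -0.1841, 0.3487]
tool_rot: [[0.021, 1.0, 0.0], [1.0, -0.021, -0.001], [-0.001, 0.0, -1.0]]
ft_force: [0.1, 0.8, 0.9]
grip_width: 0.0478
gripper_force: 0.0
stub [ 0.48603005 -0.11587638  0.31639604] 1Traceback (most recent call last):
  File "<stdin>", line 6, in <module>
    return _quantile_unchecked(
        a, q, axis, out, overwrite_input, method, keepdims, weights)
    return _ureduce(a,
                    func=_quantile_ureduce_func,
    ...<5 lines>...
                    overwrite_input=overwrite_input,
                    method=method)
    r = func(a, **kwargs)
    result = _quantile(arr,
                       quantiles=q,
    ...<2 lines>...
                       out=out,
                       weights=wgt)
    slices_having_nans = np.isnan(arr[-1, ...])
                                  ~~~^^^^^^^^^
IndexError: index -1 is out of bounds for axis 0 with size 0
```

View pics/w7.png

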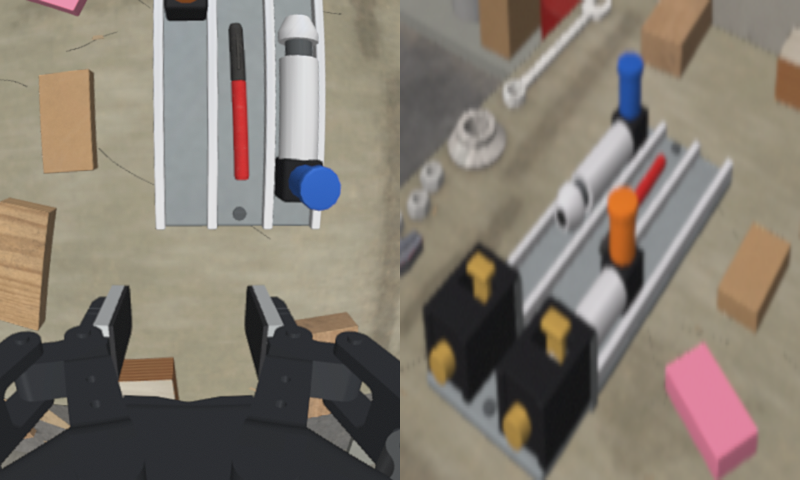

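The pipe sits in the socket and both catches look down. The offcut is flat on the table, and the marker, blue pipe and bystanders are where they were. Handing in.

```bash
python3 -c "
from rig import job
print(job.close_job())"
```

```text
the job is handed in; nothing more can be done
None
```

The job is handed in, with no verdict returned: the offcut lies flat on the bare table, the orange pipe was pushed home against its end stop and held by the catch at about 20 N of tug (above the suggested 5–15 N), and the blue pipe and other things look undisturbed in the last pictures.

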